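Make up two microscope kits

TASK

Make up the two microscope kits from the stock on the grey mat: the orange tray gets the brass specimen (black resin), the copper specimen (green resin) and the yellow-banded lens; the white tray gets the steel specimen (red resin) and the light-blue-banded lens. Stand each lens in its tray's foam-floored pocket and each specimen in a plain pocket of its own, upright on the pocket floor, setting things down rather than dropping them. Leave the rest of the stock standing where it is.

Things in the scene. Friction and masses are not known exactly. Their poses are not given: they have to be found in the camera images.
- tray_orange: Orange plastic kit tray, fixed, 186 (x) x 70 mm, finger tab +11 mm at each short end; origin at centre of underside, z up. Three pockets at x = -61, 0, +61 mm (y = 0), each 58 (x) x 64 mm inside; floor 3 mm, rim and 3 mm dividers 9 mm above the bench. Pocket at x = -61: black foam floor, for a lens; the other two: plain floor, for specimens.
- tray_white: White plastic kit tray, fixed, 186 (x) x 70 mm, finger tab +11 mm at each short end; origin at centre of underside, z up. Three pockets at x = -61, 0, +61 mm (y = 0), each 58 (x) x 64 mm inside; floor 3 mm, rim and 3 mm dividers 9 mm above the bench. Pocket at x = -61: black foam floor, for a lens; the other two: plain floor, for specimens.
- mount_brass: Specimen mount: upright cylinder of black resin, 38 mm diameter, 25 mm high, about 70 g, a 19 mm square of yellow brass in its polished top face. Origin at centre of underside, z up. Starts on the stock mat. Mat: grey, 290 mm square, fixed, its top 3 mm above the bench; neighbours on it are 70 mm or more apart, centre to centre.
- mount_copper: Specimen mount: upright cylinder of green resin, 38 mm diameter, 25 mm high, about 70 g, a 23 mm round of reddish copper in its polished top face. Origin at centre of underside, z up. Starts on the stock mat.
- mount_steel: Specimen mount: upright cylinder of red resin, 38 mm diameter, 25 mm high, about 70 g, a 26 x 12 mm bar of grey steel in its polished top face. Origin at centre of underside, z up. Starts on the stock mat.
- lens_yellow: Microscope lens, about 160 g, nose up in its black base cap (38 mm diameter, 0 to 10 mm height); steel barrel 33 mm diameter at 10 to 34 mm, grip here; yellow band and cone at 34 to 43 mm; nose 18 mm wide, top at 49 mm. Origin at centre of cap's underside, z up. Starts on the stock mat.
- lens_blue: Microscope lens, about 160 g, nose up in its black base cap (38 mm diameter, 0 to 10 mm height); steel barrel 33 mm diameter at 10 to 34 mm, grip here; light-blue band and cone at 34 to 43 mm; nose 18 mm wide, top at 49 mm. Origin at centre of cap's underside, z up. Starts on the stock mat.
- mount_spare: Specimen mount: upright cylinder of ivory-white resin, 38 mm diameter, 25 mm high, about 70 g, a 26 x 10 mm bar of aluminium in its polished top face. Origin at centre of underside, z up. Starts on the stock mat. Not wanted in either kit: stays where it is.
- lens_red: Microscope lens, about 160 g, nose up in its black base cap (38 mm diameter, 0 to 10 mm height); steel barrel 33 mm diameter at 10 to 34 mm, grip here; red band and cone at 34 to 43 mm; nose 18 mm wide, top at 49 mm. Origin at centre of cap's underside, z up. Starts on the stock mat. Not wanted in either kit: stays where it is.
- eyepiece: Microscope eyepiece standing upright: steel tube 30 mm diameter up to 16 mm height, then a black body 36 mm diameter up to 42 mm, with a violet-tinted lens in its top. About 120 g. Origin at the centre of its underside, z up. It stands on the stock mat; not wanted in either kit: stays where it is.

How it is judged:
By the outcome, as a careful person would: the job done as asked, in the order asked, and still so for the second after the job is handed in, with the robot touching nothing.
It also fails if it takes over 120 s, if anything falls off the work surface, if the arm or the gripper's body presses on something with over 40 N, if the wrist force passes 120 N, or if a joint passes its speed limit or range.

ROBOT

A 7-joint arm with a two-finger parallel gripper is mounted at the origin on the work surface. World frame = base frame: x ahead of the robot, y to its left, z up, the work surface at z = 0. Lengths are in m, angles in rad, forces in N, time in s.
With the tool pointing down it reaches from about 0.4 to 0.85 m from the base axis. Payload 10.4 kg.
Tool frame: the origin (TCP) lies at the very end of the fingers, on their centre line; the grasp point (between the pads) lies 19 mm behind it (grip_depth is the distance from the TCP to the grasp point, in m); z points along the fingers, y is the line along which they close (so a half turn about z gives the same grasp; the last joint's range is limited). The gripper opens to 87 mm and grips with 3 to 60 N. Pads are 19 mm wide; open, the fingers measure 117 mm over their backs; the gripper's body (75 mm by 190 mm) begins 51 mm behind the grasp point.
Start: joints at [1.101, 0.332, -0.065, 1.46, 0.022, 1.35, -0.088], TCP at [0.27, -0.564, 0.223] pointing down, gripper open.
Joint ranges: [-2.6, 2.6], [-0.5, 2.12], [-1.47, 1.34], [0.16, 2.42], [-1.27, 4.41], [0.06, 2.06], [-2.6, 2.6]. Speed limits (rad/s): [2.22, 2.22, 2.79, 2.79, 3.14, 3.14, 3.14].

INTERFACE

Orientations are given as a unit quaternion [w, x, y, z].
In Python, from rig import * gives the robot as it stands.
- The arm moves only by the tool step_arm, never from a script. Its argument "motion" is a list of rows, each a list of 3 entries, a list of its own where there are three numbers: the shift along the tool's x, y, z in m, then the turn, a rotation vector about the tool's x, y, z in rad, then the opening in per cent of the stroke, from 0 (shut) to 100 (fully open). A call has 1 to 8 rows; each row is the pose to reach, as a shift and turn from the pose commanded when the call began, along the tool's axes at that moment; what a row does not reach only later rows make up. A row lasts 1/8 s, in which the tool goes at most 62.5 mm and 10.7 degrees, less where a joint would pass 70% of its speed; a pose out of reach is approached as far as the arm can. A call with a gripper value outside its range is refused whole. The fingers move at their own pace and stop on an object; "newtons" is the grip in N (left out, the last holds). Time passes only in rows, so rows that repeat a pose let the fingers close. It gives the time, the measured TCP pose, the force, the opening and the grip force at its end, in the units of the state.
- get_obs(): the state, without advancing time (a new reading comes with each control period).
- capture(name): name is "scene" or "top"; returns a dict with "pixels" (400x640x3 uint8, red, green, blue), "camera_matrix" (3x3 intrinsics, pixels), "k1" (the pictures are not rectified: a ray, as slopes to the right and down, at radius r is drawn at 1 + k1 r^2 times it, then the intrinsics apply), "rvec" (rotation vector, rad) and "tvec" (3), from world to camera coordinates, as OpenCV has them. Camera axes: x right, y down, z forward; pixel columns grow to the right and rows downward; lengths in m; the calibration is good to about 2 mm. A picture is of the moment at which its call begins. There is no depth.
- job_done(): hands the job in; it is judged then, once.
The state is a dict: "time_s": time; "qpos": joint angles; "qd": joint speeds; "tau": joint torques, N m; "position": TCP position; "orientation": TCP orientation; "force": force on the tool from outside, world axes, zero at the start; "wrist_torque": the same for the moment, N m; "opening": finger opening in m; "grip_force": force on a finger pad.
Only numpy, scipy, OpenCV 4.12 (cv2) and the standard library are available. Lean on these libraries where they do the work, as an engineer would, in place of code of your own. Each camera call takes 0.05 s, during which the arm holds its last target. There are 200 camera calls.

## Working session

There is one attempt and no reset: what is moved stays moved. The work goes in short steps, Python scripts to look and compute and a tool call to move; the robot and the scene stay as the last step left them, time stands still between calls to the robot, and variables do not carry over. Pictures are saved under pics/ and viewed, at most 17 in all, crops included, and the job is handed in when it is done.

Besides the shell and the picture viewer there is one more tool, called after "Request:" as name(argument=value, ...), one argument or row to a line, values as JSON. step_arm: Moves the arm, as the interface text tells. Its arguments: {"type":"object","properties":{"motion":{"type":"array"},"newtons":{"type":"number"}},"required":["motion"]}

```bash
ls; mkdir -p pics
python3 - <<'E'
from rig import *
import cv2
for n in ("top","scene"):
    c=capture(n); cv2.imwrite(f"pics/{n}0.png",c["pixels"][:,:,::-1])
    print(n,c["camera_matrix"],c["k1"],c["rvec"],c["tvec"])
o=get_obs(); print(o)
E
```

```text
pics
top [[459.94160208   0.         324.53154647]
 [  0.         459.94160208 204.53434049]
 [  0.           0.           1.        ]] -0.10883365899430042 [ 2.10298337 -2.13183456  0.18442747] [0.02193983 0.56825466 1.07046862]
scene [[406.02760501   0.         320.10038005]
 [  0.         406.02760501 207.32300799]
 [  0.           0.           1.        ]] 0.02910265870340484 [ 1.11060844  2.53361665 -0.80037174] [ 0.38340087 -0.29584884  1.17965928]
{'time_s': 0.1, 'qpos': array([ 1.10143072,  0.33277184, -0.06470164,  1.46081912,  0.0216002 ,
        1.34989951, -0.08849848]), 'qd': array([ 0.00118985, -0.00106981,  0.00115254, -0.00327591, -0.00053449,
        0.00026494,  0.0009139 ]), 'tau': array([ 7.25065784e-04, -6.24547291e+01,  2.42356810e-02, -3.90718603e+01,
       -6.13582903e-02,  3.65581072e-02,  5.11090093e-05]), 'position': array([ 0.2698884 , -0.56336013,  0.22187475]), 'orientation': array([-5.79777279e-04,  9.75151079e-01,  2.21540092e-01, -1.59103764e-04]), 'force': array([-0.79693762, -0.03911826, -0.30737199]), 'wrist_torque': array([-0.03196336, -0.00708028,  0.01251601]), 'grip_force': 0.0, 'opening': 0.08684515226002475}
```

View pics/top0.png

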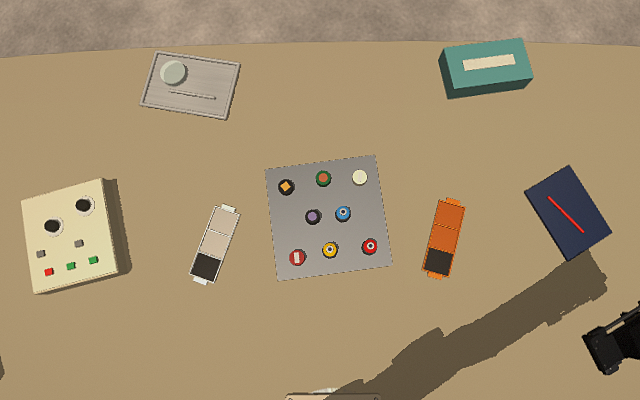

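View pics/scene0.png

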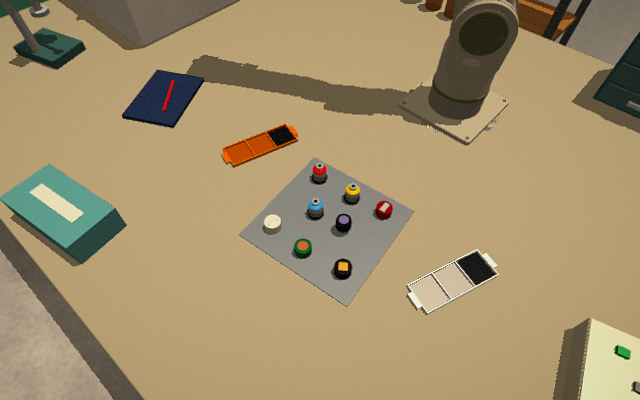

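Top view: brass is at (286,187), copper (323,178), steel/red resin (298,257), yellow lens (330,249) and blue lens (343,213). The orange tray centre is at (443,238) with its foam pocket lower at (438,262). The white tray is at (215,244) with foam at (207,267). The scene view shows the same layout: brass (343,268), copper (303,247), steel (384,209), yellow (352,192), blue (316,208).

```bash
cat > h.py <<'E'
import numpy as np, cv2
from scipy.spatial.transform import Rotation as R
def ray(c,px):
    K=c["camera_matrix"]; d=np.array([c["k1"],0,0,0,0.])
    u=cv2.undistortPoints(np.array(px,float).reshape(-1,1,2),K,d,None,None).reshape(-1,2)
    M=cv2.Rodrigues(np.array(c["rvec"],float))[0]
    return -M.T@np.array(c["tvec"],float).ravel(), np.c_[u,np.ones(len(u))]@M
def onplane(c,px,z):
    o,d=ray(c,px); return (o+d*((z-o[2])/d[:,2])[:,None])[:,:2]
def proj(c,P):
    return cv2.projectPoints(np.array(P,float).reshape(-1,1,3),np.array(c["rvec"],float),np.array(c["tvec"],float),c["camera_matrix"],np.array([c["k1"],0,0,0,0.]))[0].reshape(-1,2)
def blob(hsv,at,rad,hr,smin=90,vmin=60,vmax=256):
    """centroid of convex hull of pixels in hue range near `at`"""
    H,S,V=[hsv[:,:,i].astype(int) for i in range(3)]
    lo,hi=hr; m=((H>=lo)&(H<=hi)) if lo<=hi else ((H>=lo)|(H<=hi))
    m=m&(S>=smin)&(V>=vmin)&(V<vmax)
    yy,xx=np.mgrid[:m.shape[0],:m.shape[1]]
    m&=(np.hypot(xx-at[0],yy-at[1])<rad)
    p=np.argwhere(m)[:,::-1].astype(np.int32)
    if len(p)<4: return None,len(p)
    h=np.zeros(m.shape,np.uint8); cv2.fillConvexPoly(h,cv2.convexHull(p),1)
    return np.argwhere(h)[:,::-1].mean(0),int(h.sum())
E
python3 - <<'E'
from rig import *; from h import *
ob={"brass":((286,187),(343,268),(12,30),.028),"copper":((323,178),(303,247),(40,85),.028),"steel":((298,257),(384,209),(170,6),.028),
"yellow":((330,249),(352,192),(18,32),.042),"blue":((343,213),(316,208),(95,115),.042),"red":((370,246),(319,172),(170,8),.042)}
c={n:capture(n) for n in("top","scene")}
hs={n:cv2.cvtColor(c[n]["pixels"],cv2.COLOR_RGB2HSV) for n in c}
for k,(a,b,hr,z) in ob.items():
    for n,at in(("top",a),("scene",b)):
        p,N=blob(hs[n],at,11,hr)
        w=None if p is None else onplane(c[n],[p],z)[0]
        print(k,n,p,N,w,z)
# trays: orange by colour, outlines
t=c["top"]; 
m=cv2.inRange(hs["top"],(5,170,120),(14,255,255)); m[:,:400]=0;m[:190]=0;m[285:]=0;m[:,480:]=0
p=np.argwhere(m)[:,::-1].astype(np.int32); print("orange",len(p),cv2.minAreaRect(p))
im=t["pixels"][:,:,::-1]
l=cv2.resize(im[195:295,180:250],None,fx=5.5,fy=5.5,interpolation=cv2.INTER_CUBIC)
r=cv2.resize(im[190:290,410:480],None,fx=5.5,fy=5.5,interpolation=cv2.INTER_CUBIC)
cv2.imwrite("pics/trays.png",np.hstack([l,r]))
E
```

```text
brass top [284.88732394 185.88732394] 71 [0.62271181 0.11400133] 0.028
brass scene [342.7979798  265.75757576] 99 [0.62309113 0.11202327] 0.028
copper top [322.54117647 177.5       ] 170 [0.64294981 0.01868045] 0.028
copper scene [302.49769585 245.65898618] 217 [0.6453234  0.01785034] 0.028
steel top [296.46231156 257.24623116] 199 [0.44274284 0.0849768 ] 0.028
steel scene [383.73880597 209.64925373] 268 [0.45121882 0.08795719] 0.028
yellow top [329.47530864 249.2345679 ] 162 [0.4601093  0.00369304] 0.042
yellow scene [352.24161074 189.40268456] 149 [0.46445113 0.00422534] 0.042
blue top [342.54109589 212.20547945] 146 [ 0.55078677 -0.02973463] 0.042
blue scene [315.125      204.80555556] 144 [ 0.55540958 -0.02870503] 0.042
red top [369.62658228 245.70886076] 158 [ 0.46724619 -0.09394245] 0.042
red scene [319.40322581 169.26612903] 124 [ 0.47119077 -0.09259255] 0.042
orange 1484 ((443.67889404296875, 238.1770782470703), (27.954710006713867, 81.05786895751953), 13.736268043518066)
```

View pics/trays.png

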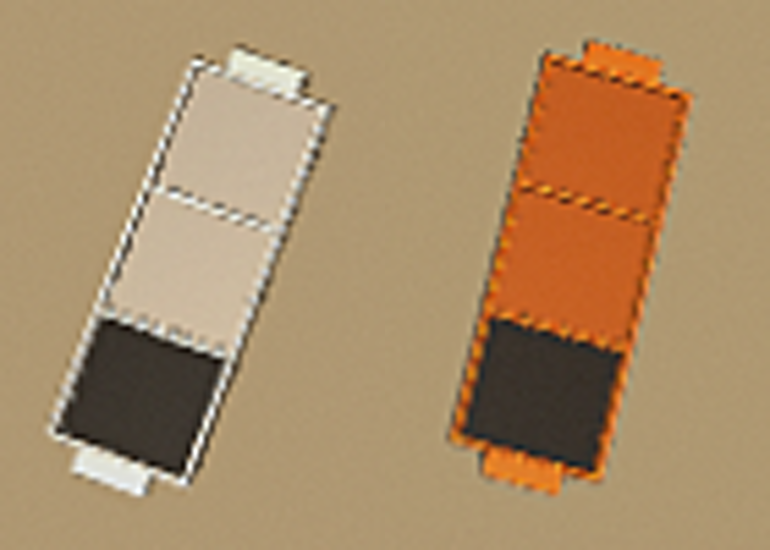

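The crops show the rim corners. White tray: (193,62), (333,105), (187,483), (52,433). Orange tray: (547,55), (690,95), (600,478), (452,437). Foam is at the bottom of both.

Run:
```python
from rig import *; from h import *
c={n:capture(n) for n in("top","scene")}
cor={"white":np.array([(193,62),(333,105),(187,483),(52,433)])/5.5+(180-.4,195-.4),"orange":np.array([(547-385,55),(690-385,95),(600-385,478),(452-385,437)])/5.5+(410-.4,190-.4)}
for k,q in cor.items():
    w=onplane(c["top"],q,.009); ctr=w.mean(0); e=(w[0]+w[1]-w[2]-w[3])/2; s=(w[0]+w[3]-w[1]-w[2])/2
    u=e/np.linalg.norm(e); print(k,ctr,"len",np.linalg.norm(e),np.linalg.norm(s),"yaw",np.degrees(np.arctan2(e[1],e[0])),np.degrees(np.arctan2(s[1],s[0])))
    for d in(-.061,0,.061): print("  pocket",d,ctr+u*d, "r",np.linalg.norm(ctr+u*d))
hs={n:cv2.cvtColor(c[n]["pixels"],cv2.COLOR_RGB2HSV) for n in c}
for k,hr,s,a,b in(("copper",(0,16),100,(322.5,178),(302.5,246.5)),("brass",(12,30),90,(285,186),(343,266.5))):
    for n,at in(("top",a),("scene",b)):
        p,N=blob(hs[n],at,8,hr,s); print(k,n,p,N,onplane(c[n],[p],.028)[0])
for n,at in(("top",(297,257)),("scene",(384,208))):
    g=hs[n][:,:,1]<90; yy,xx=np.mgrid[:400,:640]; g&=(np.hypot(xx-at[0],yy-at[1])<6.5); p=np.argwhere(g)[:,::-1]; m=p.mean(0); print("steel",n,m,len(p),onplane(c[n],[m],.028)[0])
# lens noses by triangulating coloured band
for k,a,b in(("yellow",(329.48,249.23),(352.24,189.4)),("blue",(342.54,212.2),(315.1,204.8)),("red",(369.6,245.7),(319.4,169.3))):
    (o1,d1),(o2,d2)=ray(c["top"],[a]),ray(c["scene"],[b])
    A=np.c_[d1[0],-d2[0]]; t=np.linalg.lstsq(A,o2-o1,rcond=None)[0]; P,Q=o1+t[0]*d1[0],o2+t[1]*d2[0]; print(k,(P+Q)/2,"gap",np.linalg.norm(P-Q))
```

```text
white [0.48086867 0.29443628] len 0.18316843594427742 0.06853788609818055 yaw -19.86532673390175 71.24693594523599
  pocket -0.061 [0.42349854 0.31516472] r 0.5279013314419456
  pocket 0 [0.48086867 0.29443628] r 0.5638505156775541
  pocket 0.061 [0.5382388  0.27370784] r 0.6038352360714869
orange [ 0.48776954 -0.28469565] len 0.18301306066476145 0.06925555381874322 yaw -16.76263604926941 73.3328073337479
  pocket -0.061 [ 0.42936157 -0.26710279] r 0.5056631864056754
  pocket 0 [ 0.48776954 -0.28469565] r 0.5647749446675716
  pocket 0.061 [ 0.54617752 -0.3022885 ] r 0.6242501246796641
copper top [322.74193548 177.06451613] 62 [0.64407609 0.01815968]
copper scene [302.325 245.05 ] 80 [0.64449394 0.01654398]
brass top [284.88732394 185.88732394] 71 [0.62271181 0.11400133]
brass scene [342.48421053 265.64210526] 95 [0.62333111 0.11137399]
steel top [296.25       257.16666667] 48 [0.442944   0.08549809]
steel scene [384.08163265 206.81632653] 49 [0.444325  0.0837173]
yellow [0.46098431 0.00294418 0.03737351] gap 0.001742946895263506
blue [ 0.55218566 -0.03058575  0.03668095] gap 0.0016913139674394808
red [ 0.46800926 -0.09471574  0.0373411 ] gap 0.0010494475380136118
```

Request:
step_arm(
  motion=[
    [[0.02,-0.015,0],[0,0,-0.09],100],
    [[0.06,-0.045,0],[0,0,-0.26],80],
    [[0.105,-0.08,0],[0,0,-0.43],70],
    [[0.15,-0.115,0],[0,0,-0.6],63],
    [[0.195,-0.15,0],[0,0,-0.77],63],
    [[0.24,-0.18,0],[0,0,-0.94],63],
    [[0.28,-0.21,0],[0,0,-1.1],63],
    [[0.306,-0.232,0],[0,0,-1.25],63],
  ],
  newtons=20,
)

```text
time_s: 1.3
position: [0.4468, -0.2198, 0.2228]
orientation: [0.0, 0.658, 0.753, 0.0]
force: [0.3, -1.1, -0.6]
opening: 0.0545
grip_force: 0.0
```

```bash
cat > go.py <<'E'
import sys
from rig import get_obs
from h import *
# usage: go.py X Y Z  -> shift in tool axes and yaw turn to closing dir 71.6 deg
o=get_obs(); q=o["orientation"]; M=R.from_quat([q[1],q[2],q[3],q[0]])
G=R.from_matrix(np.array([[-np.sin(np.radians(71.6)),np.cos(np.radians(71.6)),0],[np.cos(np.radians(71.6)),np.sin(np.radians(71.6)),0],[0,0,-1]]).T @ np.eye(3)) if 0 else R.from_matrix(np.c_[[-.9489,.3156,0],[.3156,.9489,0],[0,0,-1]])
print("t",round(o["time_s"],2),"pos",o["position"].round(4),"F",o["force"].round(1),"open",round(o["opening"],4),"grip",round(o["grip_force"],1))
print("turn",(M.inv()*G).as_rotvec().round(3),"q",o["qpos"].round(2))
a=list(map(float,sys.argv[1:]))
for i in range(0,len(a),3): print(a[i:i+3],"shift",M.inv().apply(np.array(a[i:i+3])-o["position"]).round(4))
E
python3 go.py .623 .1125 .1 .623 .1125 .012
```

```text
t 1.3 pos [ 0.4468 -0.2198  0.2228] F [ 0.3 -1.1 -0.6] open 0.0545 grip 0.0
turn [ 0.000e+00  1.000e-03 -1.116e+00] q [ 0.8   0.08 -0.45  1.77  0.04  1.3   0.47]
[0.623, 0.1125, 0.1] shift [0.306  0.2187 0.1228]
[0.623, 0.1125, 0.012] shift [0.306  0.2187 0.2108]
```

Request:
step_arm(
  motion=[
    [[0.03,0.02,0],[0,0,-0.12],63],
    [[0.075,0.052,0],[0,0,-0.28],63],
    [[0.12,0.085,0],[0,0,-0.45],63],
    [[0.165,0.118,0.02],[0,0,-0.62],63],
    [[0.21,0.15,0.05],[0,0,-0.79],63],
    [[0.255,0.182,0.08],[0,0,-0.95],63],
    [[0.29,0.207,0.11],[0,0,-1.08],63],
    [[0.306,0.2187,0.123],[0,0,-1.116],63],
  ],
)

```text
time_s: 2.3
position: [0.6238, 0.1117, 0.0973]
orientation: [-0.001, 0.161, 0.987, 0.0]
force: [0.3, -1.0, -0.2]
opening: 0.0547
grip_force: 0.0
```

```bash
python3 go.py .623 .1125 .012
python3 - <<'E'
from rig import *; import cv2
a=capture("scene")["pixels"][180:320,250:430,::-1]; b=capture("top")["pixels"][120:260,230:410,::-1]
cv2.imwrite("pics/a1.png",cv2.resize(np.hstack([a,b]) if 0 else cv2.hconcat([a.copy(),b.copy()]),None,fx=2.2,fy=2.2,interpolation=2))
E
```

```text
t 2.3 pos [0.6238 0.1117 0.0973] F [ 0.3 -1.  -0.2] open 0.0547 grip 0.0
turn [ 0.    -0.003 -0.002] q [ 0.28  0.55 -0.72  1.55  0.38  1.19  0.75]
[0.623, 0.1125, 0.012] shift [0.0008 0.0005 0.0853]
```

View pics/a1.png

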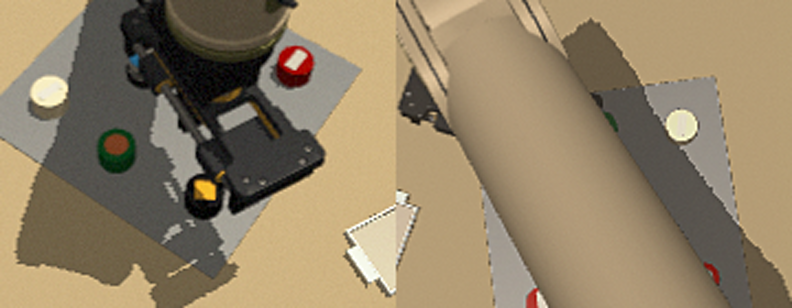

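The scene crop shows the gripper centred above the brass mount at crop (204,190), with its bar along the intended closing line. The top view is blocked by the arm.

Request:
step_arm(
  motion=[
    [[0.0005,0.0005,0.025],[0,0,0],63],
    [[0.0005,0.0005,0.055],[0,0,0],63],
    [[0.0005,0.0005,0.075],[0,0,0],63],
    [[0.0005,0.0005,0.085],[0,0,0],63],
    [[0.0005,0.0005,0.085],[0,0,0],40],
    [[0.0005,0.0005,0.085],[0,0,0],25],
    [[0.0005,0.0005,0.085],[0,0,0],25],
    [[0.0005,0.0005,0.085],[0,0,0],25],
  ],
  newtons=20,
)

```text
time_s: 3.4
position: [0.6247, 0.1097, 0.0156]
orientation: [0.001, 0.164, 0.987, 0.0]
force: [-0.2, -0.6, 6.5]
opening: 0.0365
grip_force: 20.0
```

```bash
python3 go.py .546 -.302 .08 .546 -.302 .014
python3 - <<'E'
from rig import *; import cv2
a=capture("scene")["pixels"][200:320,270:430,::-1]
cv2.imwrite("pics/a2.png",cv2.resize(a,None,fx=4,fy=4,interpolation=2))
E
```

```text
t 3.4 pos [0.6247 0.1097 0.0156] F [-0.2 -0.6  6.5] open 0.0365 grip 20.0
turn [ 0.001  0.002 -0.008] q [ 0.26  0.64 -0.67  1.61  0.44  1.05  0.7 ]
[0.546, -0.302, 0.08] shift [-0.0586 -0.415  -0.0646]
[0.546, -0.302, 0.014] shift [-0.0585 -0.4151  0.0014]
```

View pics/a2.png

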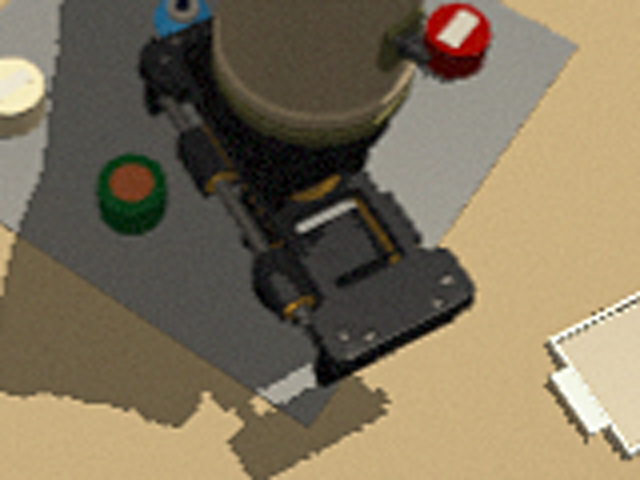

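The gripper is closed on the brass mount at 36.5 mm and 20 N, and the body hides the mount itself. I'll lift and check.

Request:
step_arm(
  motion=[
    [[0,0,-0.01],[0,0,0],25],
    [[0,0,-0.03],[0,0,0],25],
    [[0,0,-0.06],[0,0,0],25],
    [[0,-0.02,-0.08],[0,0,0],25],
    [[0,-0.04,-0.09],[0,0,0],25],
    [[0,-0.04,-0.09],[0,0,0],25],
    [[0,-0.04,-0.09],[0,0,0],25],
  ],
)

```text
time_s: 4.32
position: [0.6111, 0.0723, 0.1049]
orientation: [0.0, 0.163, 0.987, 0.0]
force: [-0.0, -0.7, -0.5]
opening: 0.0375
grip_force: 20.0
```

```bash
python3 go.py .546 -.302 .08 .546 -.302 .0156
python3 - <<'E'
from rig import *; import cv2
a=capture("scene")["pixels"][170:320,230:430,::-1]
cv2.imwrite("pics/a3.png",cv2.resize(a,None,fx=4,fy=4,interpolation=2))
E
```

```text
t 4.33 pos [0.6111 0.0723 0.1049] F [-0.  -0.7 -0.5] open 0.0375 grip 20.0
turn [ 0.     0.    -0.007] q [ 0.36  0.5  -0.72  1.6   0.35  1.18  0.81]
[0.546, -0.302, 0.08] shift [-0.0591 -0.3753  0.0247]
[0.546, -0.302, 0.0156] shift [-0.0591 -0.3753  0.0891]
```

View pics/a3.png

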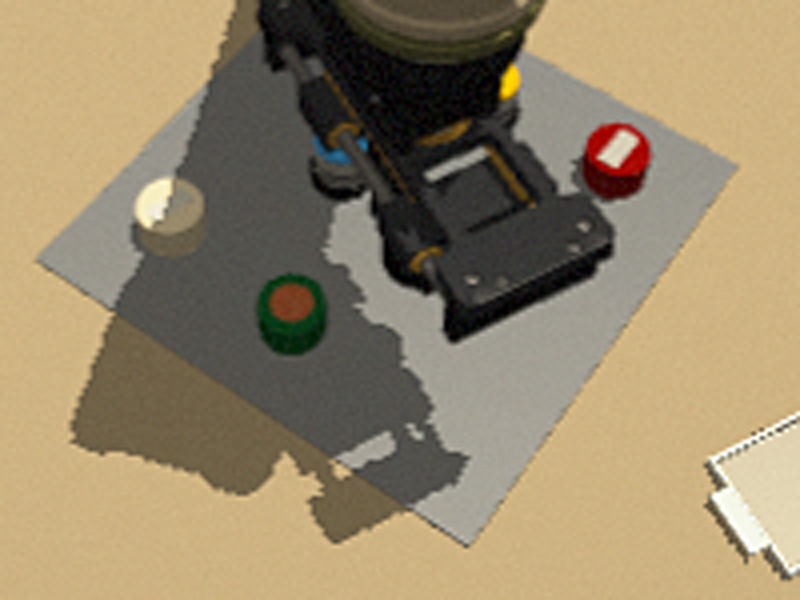

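The brass mount has left the mat and is held. Carrying it to the orange tray's far pocket.

Request:
step_arm(
  motion=[
    [[-0.003,-0.02,0],[0,0,0],25],
    [[-0.01,-0.065,0],[0,0,0],25],
    [[-0.019,-0.12,0],[0,0,0],25],
    [[-0.028,-0.18,0],[0,0,0],25],
    [[-0.037,-0.24,0],[0,0,0],25],
    [[-0.047,-0.3,0],[0,0,0],25],
    [[-0.056,-0.35,0.01],[0,0,0],25],
    [[-0.059,-0.375,0.025],[0,0,-0.007],25],
  ],
)

```text
time_s: 5.38
position: [0.5439, -0.3073, 0.0791]
orientation: [-0.0, 0.162, 0.987, -0.001]
force: [0.3, 0.1, -0.4]
opening: 0.0374
grip_force: 20.0
```

Request:
step_arm(
  motion=[
    [[0,0,0.01],[0,0,0],25],
    [[0,0,0.025],[0,0,0],25],
    [[0,0,0.025],[0,0,0],25],
    [[0,0,0.025],[0,0,0],25],
  ],
)

```text
time_s: 5.88
position: [0.5464, -0.3014, 0.055]
orientation: [0.0, 0.159, 0.987, 0.0]
force: [0.8, -0.5, -0.3]
opening: 0.0373
grip_force: 20.0
```

```bash
python3 go.py .546 -.302 .0156
python3 - <<'E'
from rig import *; import cv2
a=capture("scene")["pixels"][90:200,200:340,::-1]; b=capture("top")["pixels"][170:280,390:530,::-1]
cv2.imwrite("pics/a4.png",cv2.resize(cv2.hconcat([a.copy(),b.copy()]),None,fx=2.8,fy=2.8,interpolation=2))
E
```

```text
t 5.88 pos [ 0.5464 -0.3014  0.055 ] F [ 0.8 -0.5 -0.3] open 0.0373 grip 20.0
turn [0.    0.    0.001] q [ 0.89  0.54 -0.6   1.62  0.33  1.09  1.45]
[0.546, -0.302, 0.0156] shift [ 0.0002 -0.0007  0.0394]
```

View pics/a4.png

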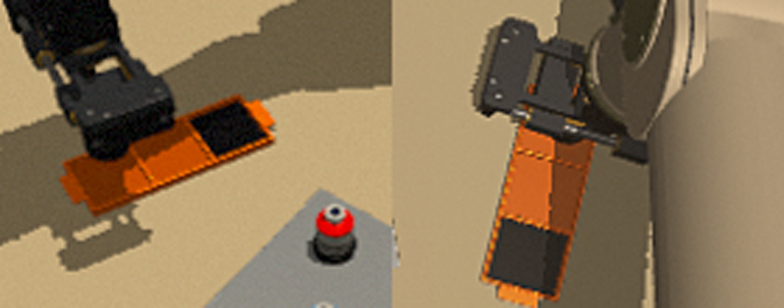

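The gripper is over the far orange pocket. Lowering, with the last millimetres slow.

Request:
step_arm(
  motion=[
    [[0,-0.0005,0.012],[0,0,0],25],
    [[0,-0.0005,0.028],[0,0,0],25],
    [[0,-0.0005,0.034],[0,0,0],25],
    [[0,-0.0005,0.0355],[0,0,0],25],
    [[0,-0.0005,0.0365],[0,0,0],25],
    [[0,-0.0005,0.0375],[0,0,0],25],
    [[0,-0.0005,0.0385],[0,0,0],25],
    [[0,-0.0005,0.0385],[0,0,0],25],
  ],
)

```text
time_s: 6.98
position: [0.5457, -0.3029, 0.0161]
orientation: [0.0, 0.16, 0.987, -0.0]
force: [-0.5, 0.3, -0.4]
opening: 0.0369
grip_force: 20.0
```

Request:
step_arm(
  motion=[
    [[0,0,0.0007],[0,0,0],25],
    [[0,0,0.0014],[0,0,0],25],
    [[0,0,0.0014],[0,0,0],25],
  ],
)

```text
time_s: 7.35
position: [0.5458, -0.3029, 0.0155]
orientation: [0.0, 0.16, 0.987, -0.0]
force: [-3.4, 1.0, 8.3]
opening: 0.0371
grip_force: 20.0
```

Request:
step_arm(
  motion=[
    [[0,0,0],[0,0,0],50],
    [[0,0,0],[0,0,0],55],
    [[0,0,-0.001],[0,0,0],60],
    [[0,0,-0.015],[0,0,0],63],
    [[0,0,-0.05],[0,0,0],63],
    [[0,0,-0.09],[0,0,0],63],
    [[0,0.03,-0.12],[0,0,0],63],
    [[0,0.05,-0.12],[0,0,0],63],
  ],
)

```text
time_s: 8.35
position: [0.5636, -0.2544, 0.1384]
orientation: [0.003, 0.16, 0.987, -0.001]
force: [0.0, -0.0, -0.1]
opening: 0.055
grip_force: 0.0
```

```bash
python3 go.py .644 .0175 .1 .644 .0175 .015
python3 - <<'E'
from rig import *; import cv2
from h import *
c=capture("scene")
a=c["pixels"][90:200,200:340,::-1]; b=capture("top")["pixels"][170:280,390:530,::-1]
cv2.imwrite("pics/a5.png",cv2.resize(cv2.hconcat([a.copy(),b.copy()]),None,fx=2.8,fy=2.8,interpolation=2))
E
```

```text
t 8.35 pos [ 0.5636 -0.2544  0.1384] F [ 0.  -0.  -0.1] open 0.055 grip 0.0
turn [-0.     0.006  0.   ] q [ 0.85  0.45 -0.64  1.56  0.28  1.22  1.4 ]
[0.644, 0.0175, 0.1] shift [0.0097 0.2834 0.0383]
[0.644, 0.0175, 0.015] shift [0.0102 0.2834 0.1233]
```

View pics/a5.png

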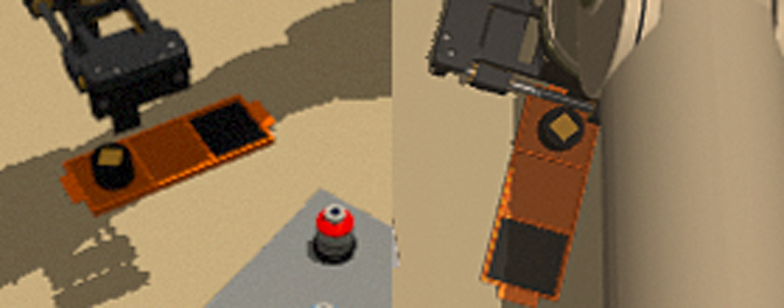

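The brass mount stands centred in the far orange pocket. Copper next.

Request:
step_arm(
  motion=[
    [[0,0.02,0],[0,0,0],63],
    [[0.002,0.07,0],[0,0,0],63],
    [[0.004,0.13,0],[0,0,0],63],
    [[0.006,0.19,0.01],[0,0,0],63],
    [[0.008,0.245,0.02],[0,0,0],63],
    [[0.01,0.275,0.035],[0,0,0],63],
    [[0.01,0.283,0.06],[0,0,0],63],
    [[0.01,0.283,0.06],[0,0,0],63],
  ],
)

```text
time_s: 9.45
position: [0.6398, 0.0171, 0.072]
orientation: [-0.002, 0.16, 0.987, -0.0]
force: [-0.3, 0.0, 0.1]
opening: 0.055
grip_force: 0.0
```

```bash
python3 go.py .644 .0175 .015
```

```text
t 9.45 pos [0.6398 0.0171 0.072 ] F [-0.3  0.   0.1] open 0.055 grip 0.0
turn [-0.001 -0.005  0.001] q [ 0.41  0.58 -0.68  1.55  0.39  1.15  0.89]
[0.644, 0.0175, 0.015] shift [-0.0042  0.0018  0.057 ]
```

Request:
step_arm(
  motion=[
    [[-0.004,0.002,0.015],[0,0,0],63],
    [[-0.004,0.002,0.035],[0,0,0],63],
    [[-0.004,0.002,0.052],[0,0,0],63],
    [[-0.004,0.002,0.0575],[0,0,0],63],
    [[-0.004,0.002,0.0575],[0,0,0],63],
    [[-0.004,0.002,0.0575],[0,0,0],40],
    [[-0.004,0.002,0.0575],[0,0,0],25],
    [[-0.004,0.002,0.0575],[0,0,0],25],
  ],
)

```text
time_s: 10.45
position: [0.6463, 0.0169, 0.0177]
orientation: [0.0, 0.16, 0.987, 0.0]
force: [-0.6, -0.2, 2.6]
opening: 0.0371
grip_force: 20.0
```

Request:
step_arm(
  motion=[
    [[0,0,0],[0,0,0],25],
    [[0,0,-0.01],[0,0,0],25],
    [[0,0,-0.03],[0,0,0],25],
    [[0,0,-0.06],[0,0,0],25],
    [[0,0,-0.09],[0,0,0],25],
    [[0,-0.02,-0.1],[0,0,0],25],
    [[0,-0.03,-0.1],[0,0,0],25],
    [[0,-0.03,-0.1],[0,0,0],25],
  ],
)

```text
time_s: 11.45
position: [0.6355, -0.0139, 0.116]
orientation: [-0.001, 0.162, 0.987, -0.001]
force: [0.0, -0.5, -0.8]
opening: 0.0374
grip_force: 20.0
```

```bash
python3 go.py .488 -.2845 .05
```

```text
t 11.45 pos [ 0.6355 -0.0139  0.116 ] F [ 0.  -0.5 -0.8] open 0.0374 grip 20.0
turn [-0.002 -0.001 -0.003] q [ 0.47  0.53 -0.7   1.53  0.35  1.22  0.96]
[0.488, -0.2845, 0.05] shift [ 0.0535 -0.3034  0.0665]
```

Request:
step_arm(
  motion=[
    [[0.004,-0.02,0],[0,0,0],25],
    [[0.012,-0.065,0],[0,0,0],25],
    [[0.021,-0.12,0],[0,0,0],25],
    [[0.031,-0.175,0],[0,0,0],25],
    [[0.041,-0.23,0],[0,0,0],25],
    [[0.05,-0.28,0.01],[0,0,0],25],
    [[0.0535,-0.303,0.03],[0,0,0],25],
    [[0.0535,-0.303,0.06],[0,0,0],25],
  ],
)

```text
time_s: 12.45
position: [0.4883, -0.2847, 0.0562]
orientation: [0.0, 0.162, 0.987, -0.001]
force: [-0.1, 1.3, -1.2]
opening: 0.0373
grip_force: 20.0
```

Request:
step_arm(
  motion=[
    [[0,0,0],[0,0,0],25],
    [[0,0,0],[0,0,0],25],
    [[0,0,0],[0,0,0],25],
  ],
)

```text
time_s: 12.82
position: [0.4908, -0.2819, 0.0583]
orientation: [0.001, 0.16, 0.987, -0.0]
force: [0.8, 0.5, -0.1]
opening: 0.037
grip_force: 20.0
```

```bash
python3 go.py .488 -.2845 .0185
```

```text
t 12.82 pos [ 0.4908 -0.2819  0.0583] F [ 0.8  0.5 -0.1] open 0.037 grip 20.0
turn [-0.     0.002  0.   ] q [ 0.96  0.43 -0.62  1.77  0.28  1.03  1.48]
[0.488, -0.2845, 0.0185] shift [ 0.0019 -0.0034  0.0398]
```

Request:
step_arm(
  motion=[
    [[0.002,-0.003,0.012],[0,0,0],25],
    [[0.002,-0.003,0.028],[0,0,0],25],
    [[0.002,-0.003,0.036],[0,0,0],25],
    [[0.002,-0.003,0.038],[0,0,0],25],
    [[0.002,-0.003,0.039],[0,0,0],25],
    [[0.002,-0.003,0.04],[0,0,0],25],
    [[0.002,-0.003,0.041],[0,0,0],25],
    [[0.002,-0.003,0.041],[0,0,0],25],
  ],
)

```text
time_s: 13.82
position: [0.4874, -0.2845, 0.0175]
orientation: [0.0, 0.16, 0.987, -0.0]
force: [-5.3, 2.1, 11.8]
opening: 0.0372
grip_force: 20.0
```

Request:
step_arm(
  motion=[
    [[0,0,-0.0005],[0,0,0],50],
    [[0,0,-0.0005],[0,0,0],55],
    [[0,0,-0.002],[0,0,0],60],
    [[0,0,-0.015],[0,0,0],63],
    [[0,0,-0.05],[0,0,0],63],
    [[0,0,-0.09],[0,0,0],63],
    [[0,0.04,-0.11],[0,0,0],63],
    [[0,0.06,-0.11],[0,0,0],63],
  ],
)

```text
time_s: 14.82
position: [0.5078, -0.2257, 0.1285]
orientation: [0.002, 0.159, 0.987, -0.0]
force: [-0.6, -0.2, -0.1]
opening: 0.0549
grip_force: 0.0
```

Request:
step_arm(
  motion=[
    [[0,0.03,0],[0,0,0],63],
    [[0,0.07,0],[0,0,0],63],
    [[0,0.1,0],[0,0,0],63],
    [[0,0.1,0],[0,0,0],63],
  ],
)

```text
time_s: 15.32
position: [0.5378, -0.1297, 0.1255]
orientation: [-0.0, 0.158, 0.987, 0.0]
force: [-0.9, -0.5, -0.0]
opening: 0.0548
grip_force: 0.0
```

```bash
python3 go.py .461 .0035 .09
python3 - <<'E'
from rig import *; import cv2
c=capture("scene")
a=c["pixels"][90:200,200:340,::-1]; b=capture("top")["pixels"][170:280,390:530,::-1]
cv2.imwrite("pics/a6.png",cv2.resize(cv2.hconcat([a.copy(),b.copy()]),None,fx=2.8,fy=2.8,interpolation=2))
E
```

```text
t 15.32 pos [ 0.5378 -0.1297  0.1255] F [-0.9 -0.5 -0. ] open 0.0548 grip 0.0
turn [ 0.001 -0.001  0.004] q [ 0.77  0.34 -0.73  1.74  0.24  1.15  1.23]
[0.461, 0.0035, 0.09] shift [0.1145 0.1025 0.0357]
```

View pics/a6.png

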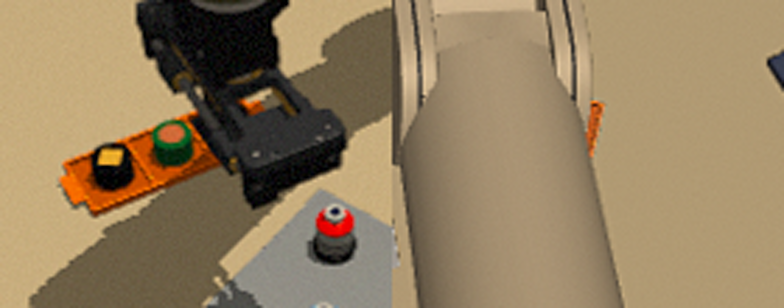

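Brass and copper stand in the orange tray. Yellow lens next.

Request:
step_arm(
  motion=[
    [[0.02,0.018,0],[0,0,0],63],
    [[0.05,0.045,0],[0,0,0],63],
    [[0.08,0.072,0],[0,0,0],63],
    [[0.105,0.095,0.01],[0,0,0],63],
    [[0.1145,0.1025,0.02],[0,0,0],63],
    [[0.1145,0.1025,0.035],[0,0,0],63],
    [[0.1145,0.1025,0.035],[0,0,0],63],
    [[0.1145,0.1025,0.035],[0,0,0],63],
  ],
)

```text
time_s: 16.42
position: [0.4619, 0.0001, 0.0911]
orientation: [-0.0, 0.161, 0.987, 0.0]
force: [0.1, 1.6, -0.2]
opening: 0.0547
grip_force: 0.0
```

```bash
python3 go.py .461 .0035 .0155
```

```text
t 16.43 pos [4.619e-01 1.000e-04 9.110e-02] F [ 0.1  1.6 -0.2] open 0.0547 grip 0.0
turn [ 0.    -0.    -0.002] q [ 0.69  0.18 -0.83  2.    0.16  1.03  1.03]
[0.461, 0.0035, 0.0155] shift [0.0019 0.0029 0.0756]
```

Request:
step_arm(
  motion=[
    [[0.002,0.003,0.01],[0,0,0],63],
    [[0.002,0.003,0.035],[0,0,0],63],
    [[0.002,0.003,0.06],[0,0,0],63],
    [[0.002,0.003,0.073],[0,0,0],63],
    [[0.002,0.003,0.0755],[0,0,0],63],
    [[0.002,0.003,0.0755],[0,0,0],63],
  ],
)

```text
time_s: 17.18
position: [0.4609, 0.0045, 0.0161]
orientation: [0.0, 0.16, 0.987, 0.0]
force: [0.3, -0.7, 0.8]
opening: 0.0546
grip_force: 0.0
```

Request:
step_arm(
  motion=[
    [[0,0,0],[0,0,0],40],
    [[0,0,0],[0,0,0],20],
    [[0,0,0],[0,0,0],20],
    [[0,0,0],[0,0,0],20],
  ],
  newtons=25,
)

```text
time_s: 17.68
position: [0.4607, 0.0042, 0.0159]
orientation: [0.0, 0.16, 0.987, -0.0]
force: [-0.5, -1.6, 4.4]
opening: 0.0326
grip_force: 25.1
```

Request:
step_arm(
  motion=[
    [[0,0,-0.01],[0,0,0],20],
    [[0,0,-0.03],[0,0,0],20],
    [[0,0,-0.06],[0,0,0],20],
    [[0,0,-0.09],[0,0,0],20],
    [[0,0,-0.1],[0,0,0],20],
    [[0,0,-0.1],[0,0,0],20],
    [[0,0,-0.1],[0,0,0],20],
  ],
)

```text
time_s: 18.55
position: [0.4598, 0.0043, 0.1146]
orientation: [-0.001, 0.16, 0.987, -0.0]
force: [-0.3, 0.4, -2.4]
opening: 0.0325
grip_force: 25.1
```

```bash
python3 go.py .4295 -.267 .1 .4295 -.267 .0165
```

```text
t 18.55 pos [0.4598 0.0043 0.1146] F [-0.3  0.4 -2.4] open 0.0325 grip 25.1
turn [-0.    -0.002 -0.001] q [ 0.71  0.14 -0.85  1.98  0.12  1.08  1.05]
[0.4295, -0.267, 0.1] shift [-0.0571 -0.267   0.0146]
[0.4295, -0.267, 0.0165] shift [-0.0572 -0.267   0.0981]
```

Request:
step_arm(
  motion=[
    [[-0.004,-0.02,0],[0,0,0],20],
    [[-0.013,-0.06,0],[0,0,0],20],
    [[-0.023,-0.11,0],[0,0,0],20],
    [[-0.034,-0.16,0],[0,0,0],20],
    [[-0.045,-0.21,0],[0,0,0],20],
    [[-0.053,-0.25,0.015],[0,0,0],20],
    [[-0.057,-0.267,0.035],[0,0,0],20],
    [[-0.057,-0.267,0.055],[0,0,0],20],
  ],
)

```text
time_s: 19.55
position: [0.4289, -0.2682, 0.0586]
orientation: [-0.001, 0.162, 0.987, 0.0]
force: [0.5, 0.2, -1.2]
opening: 0.0321
grip_force: 25.1
```

Request:
step_arm(
  motion=[
    [[0,0,0],[0,0,0],20],
    [[0,0,0],[0,0,0],20],
    [[0,0,0],[0,0,0],20],
  ],
)

```text
time_s: 19.92
position: [0.4306, -0.2669, 0.0614]
orientation: [0.001, 0.16, 0.987, -0.0]
force: [-0.3, -0.1, -1.2]
opening: 0.0322
grip_force: 25.1
```

```bash
python3 go.py .4295 -.267 .0165
python3 - <<'E'
from rig import *; import cv2
c=capture("scene")
a=c["pixels"][90:200,200:340,::-1]; b=capture("top")["pixels"][190:300,390:530,::-1]
cv2.imwrite("pics/a7.png",cv2.resize(cv2.hconcat([a.copy(),b.copy()]),None,fx=2.8,fy=2.8,interpolation=2))
E
```

```text
t 19.93 pos [ 0.4306 -0.2669  0.0614] F [-0.3 -0.1 -1.2] open 0.0322 grip 25.1
turn [-0.     0.001 -0.   ] q [ 1.01  0.29 -0.61  1.92  0.2   0.98  1.56]
[0.4295, -0.267, 0.0165] shift [ 0.0011 -0.0004  0.0449]
```

View pics/a7.png

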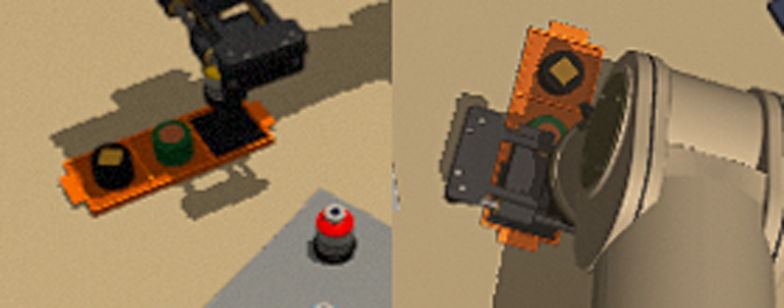

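The yellow lens hangs above the foam pocket. Lowering.

Request:
step_arm(
  motion=[
    [[0.001,0,0.012],[0,0,0],20],
    [[0.001,0,0.028],[0,0,0],20],
    [[0.001,0,0.039],[0,0,0],20],
    [[0.001,0,0.0415],[0,0,0],20],
    [[0.001,0,0.0425],[0,0,0],20],
    [[0.001,0,0.0435],[0,0,0],20],
    [[0.001,0,0.0435],[0,0,0],20],
  ],
)

```text
time_s: 20.9
position: [0.4293, -0.2668, 0.0174]
orientation: [0.0, 0.16, 0.987, -0.0]
force: [0.5, -0.8, -2.0]
opening: 0.0324
grip_force: 25.1
```

Request:
step_arm(
  motion=[
    [[0,0,0.0007],[0,0,0],20],
    [[0,0,0.0014],[0,0,0],20],
    [[0,0,0.002],[0,0,0],20],
    [[0,0,0.002],[0,0,0],20],
  ],
)

```text
time_s: 21.4
position: [0.4293, -0.2667, 0.0159]
orientation: [-0.0, 0.16, 0.987, -0.0]
force: [-4.3, 2.2, 9.5]
opening: 0.0324
grip_force: 25.1
```

Request:
step_arm(
  motion=[
    [[0,0,-0.0005],[0,0,0],46],
    [[0,0,-0.0005],[0,0,0],52],
    [[0,0,-0.001],[0,0,0],58],
    [[0,0,-0.015],[0,0,0],60],
    [[0,0,-0.05],[0,0,0],60],
    [[0,0,-0.09],[0,0,0],60],
    [[0,0.02,-0.115],[0,0,0],63],
    [[0,0.05,-0.115],[0,0,0],63],
  ],
)

```text
time_s: 22.4
position: [0.4463, -0.2198, 0.1332]
orientation: [0.002, 0.161, 0.987, -0.001]
force: [-0.1, 0.6, 0.4]
opening: 0.0541
grip_force: 0.0
```

Request:
step_arm(
  motion=[
    [[0,0.05,0],[0,0,0],63],
    [[0,0.1,0],[0,0,0],63],
    [[0,0.15,0],[0,0,0],63],
    [[0,0.19,0],[0,0,0],63],
    [[0,0.21,0],[0,0,0],63],
    [[0,0.21,0],[0,0,0],63],
  ],
)

```text
time_s: 23.15
position: [0.5117, -0.0184, 0.131]
orientation: [0.0, 0.159, 0.987, 0.0]
force: [-0.2, -0.7, 0.3]
opening: 0.0546
grip_force: 0.0
```

```bash
python3 go.py .4435 .0845 .08 .4435 .0845 .0155
python3 - <<'E'
from rig import *; import cv2
a=capture("scene")["pixels"][90:290,200:420,::-1]
cv2.imwrite("pics/a8.png",cv2.resize(a,None,fx=3,fy=3,interpolation=2))
E
```

```text
t 23.15 pos [ 0.5117 -0.0184  0.131 ] F [-0.2 -0.7  0.3] open 0.0546 grip 0.0
turn [0.001 0.001 0.002] q [ 0.67  0.25 -0.81  1.84  0.2   1.14  1.05]
[0.4435, 0.0845, 0.08] shift [0.097  0.0763 0.0509]
[0.4435, 0.0845, 0.0155] shift [0.0971 0.0762 0.1154]
```

View pics/a8.png

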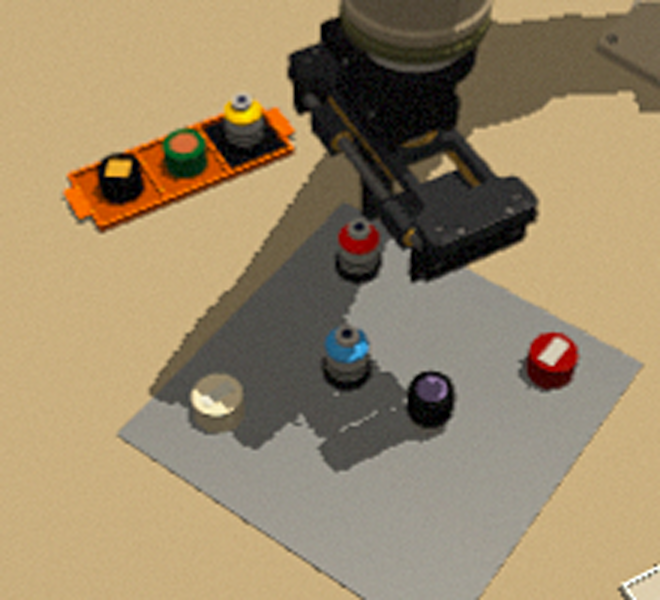

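The orange kit is complete: brass at (120,178), copper (186,152) and the yellow lens (242,122) all stand upright. Steel next.

Request:
step_arm(
  motion=[
    [[0.015,0.012,0],[0,0,0],63],
    [[0.045,0.035,0],[0,0,0],63],
    [[0.075,0.058,0.01],[0,0,0],63],
    [[0.093,0.073,0.025],[0,0,0],63],
    [[0.097,0.0762,0.045],[0,0,0],63],
    [[0.097,0.0762,0.055],[0,0,0],63],
    [[0.097,0.0762,0.055],[0,0,0],63],
    [[0.097,0.0762,0.055],[0,0,0],63],
  ],
)

```text
time_s: 24.2
position: [0.4439, 0.0827, 0.0757]
orientation: [0.0, 0.161, 0.987, 0.0]
force: [-0.7, -0.3, 0.7]
opening: 0.0552
grip_force: 0.0
```

```bash
python3 go.py .4435 .0845 .0155
```

```text
t 24.2 pos [0.4439 0.0827 0.0757] F [-0.7 -0.3  0.7] open 0.0552 grip 0.0
turn [ 0.     0.001 -0.002] q [ 0.56  0.19 -0.89  2.03  0.18  0.99  0.82]
[0.4435, 0.0845, 0.0155] shift [0.001  0.0016 0.0602]
```

Request:
step_arm(
  motion=[
    [[0.001,0.0015,0.01],[0,0,0],63],
    [[0.001,0.0015,0.035],[0,0,0],63],
    [[0.001,0.0015,0.055],[0,0,0],63],
    [[0.001,0.0015,0.06],[0,0,0],63],
    [[0.001,0.0015,0.06],[0,0,0],63],
    [[0.001,0.0015,0.06],[0,0,0],40],
    [[0.001,0.0015,0.06],[0,0,0],25],
    [[0.001,0.0015,0.06],[0,0,0],25],
  ],
  newtons=20,
)

```text
time_s: 25.2
position: [0.4434, 0.0847, 0.0156]
orientation: [0.0, 0.16, 0.987, -0.0]
force: [-0.1, 0.6, 2.8]
opening: 0.0377
grip_force: 20.0
```

Request:
step_arm(
  motion=[
    [[0,0,0],[0,0,0],25],
    [[0,0,-0.01],[0,0,0],25],
    [[0,0,-0.03],[0,0,0],25],
    [[0,0,-0.06],[0,0,0],25],
    [[0,0,-0.08],[0,0,0],25],
    [[0,0,-0.08],[0,0,0],25],
    [[0,0,-0.08],[0,0,0],25],
  ],
)

```text
time_s: 26.08
position: [0.4425, 0.0845, 0.0946]
orientation: [-0.0, 0.16, 0.987, -0.0]
force: [-0.1, -0.3, 0.1]
opening: 0.0371
grip_force: 20.0
```

```bash
python3 go.py .5382 .2737 .05
```

```text
t 26.07 pos [0.4425 0.0845 0.0946] F [-0.1 -0.3  0.1] open 0.0371 grip 20.0
turn [-0.001 -0.001 -0.001] q [ 0.58  0.16 -0.91  2.02  0.15  1.03  0.85]
[0.5382, 0.2737, 0.05] shift [-0.0309  0.2097  0.0444]
```

Request:
step_arm(
  motion=[
    [[-0.002,0.015,0],[0,0,0],25],
    [[-0.008,0.05,0],[0,0,0],25],
    [[-0.015,0.095,0],[0,0,0],25],
    [[-0.022,0.145,0],[0,0,0],25],
    [[-0.028,0.19,0.01],[0,0,0],25],
    [[-0.031,0.21,0.025],[0,0,0],25],
    [[-0.031,0.21,0.04],[0,0,0],25],
    [[-0.031,0.21,0.04],[0,0,0],25],
  ],
)

```text
time_s: 27.08
position: [0.5375, 0.2726, 0.053]
orientation: [-0.002, 0.16, 0.987, -0.001]
force: [0.3, 0.2, -0.3]
opening: 0.0369
grip_force: 20.0
```

Request:
step_arm(
  motion=[
    [[0,0,0],[0,0,0],25],
    [[0,0,0],[0,0,0],25],
  ],
)

```text
time_s: 27.32
position: [0.5393, 0.2735, 0.0559]
orientation: [0.001, 0.161, 0.987, 0.0]
force: [-0.2, 0.1, -0.9]
opening: 0.0373
grip_force: 20.0
```

```bash
python3 go.py .5382 .2737 .0155
python3 - <<'E'
from rig import *; import cv2
a=capture("scene")["pixels"][190:320,360:520,::-1]
b=capture("top")["pixels"][170:300,160:320,::-1]
cv2.imwrite("pics/a9.png",cv2.resize(cv2.hconcat([a.copy(),b.copy()]),None,fx=2.5,fy=2.5,interpolation=2))
E
```

```text
t 27.32 pos [0.5393 0.2735 0.0559] F [-0.2  0.1 -0.9] open 0.0373 grip 20.0
turn [ 0.     0.001 -0.002] q [ 0.1   0.58 -0.84  1.66  0.47  1.11  0.38]
[0.5382, 0.2737, 0.0155] shift [ 0.0011 -0.0001  0.0404]
```

View pics/a9.png

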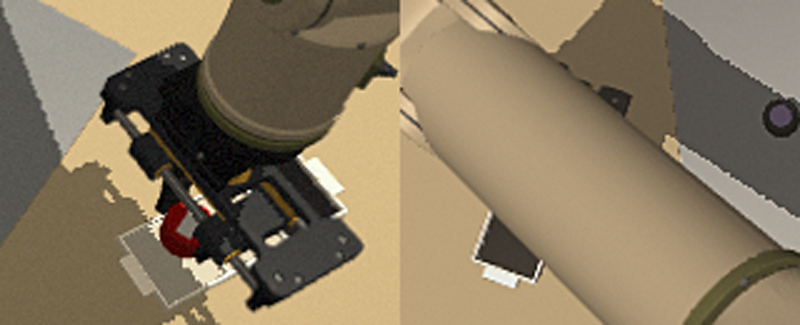

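The red mount is held level over the far pocket of the white tray, at crop (185,230). Lowering.

Request:
step_arm(
  motion=[
    [[0.001,0,0.012],[0,0,0],25],
    [[0.001,0,0.028],[0,0,0],25],
    [[0.001,0,0.036],[0,0,0],25],
    [[0.001,0,0.038],[0,0,0],25],
    [[0.001,0,0.039],[0,0,0],25],
    [[0.001,0,0.04],[0,0,0],25],
    [[0.001,0,0.0407],[0,0,0],25],
    [[0.001,0,0.0407],[0,0,0],25],
  ],
)

```text
time_s: 28.42
position: [0.5381, 0.2747, 0.0156]
orientation: [0.0, 0.16, 0.987, -0.0]
force: [-3.5, -2.5, 8.4]
opening: 0.0371
grip_force: 20.0
```

Request:
step_arm(
  motion=[
    [[0,0,-0.0005],[0,0,0],50],
    [[0,0,-0.0005],[0,0,0],55],
    [[0,0,-0.002],[0,0,0],60],
    [[0,0,-0.015],[0,0,0],63],
    [[0,0,-0.05],[0,0,0],63],
    [[0,0,-0.09],[0,0,0],63],
    [[0,-0.03,-0.115],[0,0,0],63],
    [[0,-0.07,-0.115],[0,0,0],63],
  ],
)

```text
time_s: 29.42
position: [0.5164, 0.2092, 0.1324]
orientation: [0.002, 0.159, 0.987, 0.001]
force: [0.4, -0.5, -0.7]
opening: 0.0547
grip_force: 0.0
```

```bash
python3 go.py .552 -.0305 .1
```

```text
t 29.43 pos [0.5164 0.2092 0.1324] F [ 0.4 -0.5 -0.7] open 0.0547 grip 0.0
turn [0.003 0.003 0.001] q [ 0.29  0.39 -0.92  1.72  0.33  1.19  0.54]
[0.552, -0.0305, 0.1] shift [-0.109  -0.2164  0.0321]
```

Request:
step_arm(
  motion=[
    [[-0.012,-0.024,0],[0,0,0],63],
    [[-0.036,-0.07,0],[0,0,0],63],
    [[-0.06,-0.12,0],[0,0,0],63],
    [[-0.084,-0.17,0],[0,0,0],63],
    [[-0.102,-0.205,0.01],[0,0,0],63],
    [[-0.109,-0.2164,0.02],[0,0,0],63],
    [[-0.109,-0.2164,0.04],[0,0,0],63],
    [[-0.109,-0.2164,0.04],[0,0,0],63],
  ],
)

```text
time_s: 30.42
position: [0.5494, -0.0297, 0.0879]
orientation: [-0.001, 0.159, 0.987, 0.0]
force: [-0.1, -0.1, 0.6]
opening: 0.0551
grip_force: 0.0
```

Request:
step_arm(
  motion=[
    [[0,0,0],[0,0,0],63],
    [[0,0,0],[0,0,0],63],
  ],
)

```text
time_s: 30.68
position: [0.551, -0.0307, 0.0901]
orientation: [0.0, 0.16, 0.987, 0.0]
force: [0.6, -0.6, -0.1]
opening: 0.0546
grip_force: 0.0
```

```bash
python3 go.py .552 -.0305 .0155
python3 - <<'E'
from rig import *; import cv2
a=capture("scene")["pixels"][140:330,230:510,::-1]
cv2.imwrite("pics/a10.png",cv2.resize(a,None,fx=2.8,fy=2.8,interpolation=2))
E
```

```text
t 30.68 pos [ 0.551  -0.0307  0.0901] F [ 0.6 -0.6 -0.1] open 0.0546 grip 0.0
turn [0.    0.001 0.001] q [ 0.66  0.41 -0.82  1.78  0.33  1.1   0.98]
[0.552, -0.0305, 0.0155] shift [-0.0008  0.0005  0.0746]
```

View pics/a10.png

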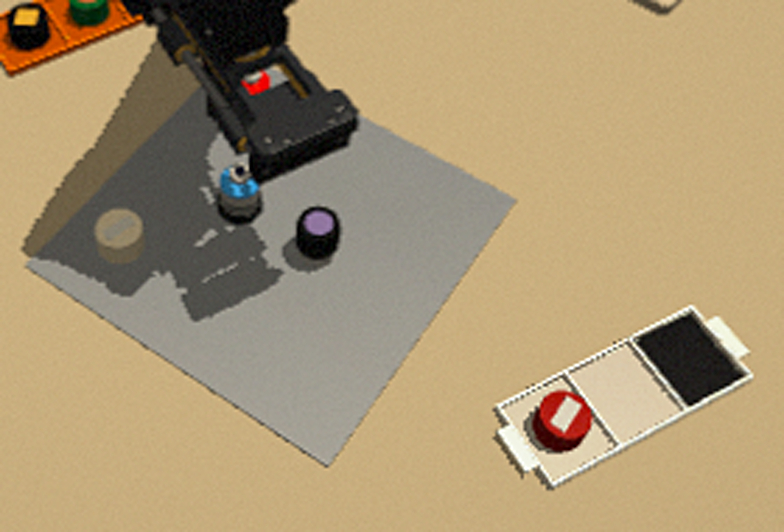

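The steel mount stands well placed in the white tray at crop (562,420). The blue lens is under the gripper at (240,190), and the eyepiece at (318,230) is clear.

Request:
step_arm(
  motion=[
    [[-0.001,0.0005,0.01],[0,0,0],63],
    [[-0.001,0.0005,0.035],[0,0,0],63],
    [[-0.001,0.0005,0.06],[0,0,0],63],
    [[-0.001,0.0005,0.072],[0,0,0],63],
    [[-0.001,0.0005,0.0745],[0,0,0],63],
    [[-0.001,0.0005,0.0745],[0,0,0],63],
  ],
)

```text
time_s: 31.48
position: [0.5522, -0.0314, 0.0155]
orientation: [0.0, 0.16, 0.987, 0.0]
force: [-0.1, 0.5, 0.4]
opening: 0.0545
grip_force: 0.0
```

Request:
step_arm(
  motion=[
    [[0,0,0],[0,0,0],40],
    [[0,0,0],[0,0,0],20],
    [[0,0,0],[0,0,0],20],
    [[0,0,0],[0,0,0],20],
  ],
  newtons=25,
)

```text
time_s: 31.98
position: [0.552, -0.0315, 0.0153]
orientation: [0.0, 0.16, 0.987, -0.0]
force: [-0.2, 0.7, 4.2]
opening: 0.0326
grip_force: 24.9
```

Request:
step_arm(
  motion=[
    [[0,0,-0.01],[0,0,0],20],
    [[0,0,-0.03],[0,0,0],20],
    [[0,0,-0.06],[0,0,0],20],
    [[0,0,-0.09],[0,0,0],20],
    [[0,0,-0.1],[0,0,0],20],
    [[0,0,-0.1],[0,0,0],20],
    [[0,0,-0.1],[0,0,0],20],
  ],
)

```text
time_s: 32.85
position: [0.5511, -0.0316, 0.1139]
orientation: [-0.001, 0.16, 0.987, -0.0]
force: [0.3, -1.1, -1.5]
opening: 0.0324
grip_force: 25.0
```

```bash
python3 go.py .4235 .3152 .06
```

```text
t 32.85 pos [ 0.5511 -0.0316  0.1139] F [ 0.3 -1.1 -1.5] open 0.0324 grip 25.0
turn [-0.    -0.002 -0.001] q [ 0.67  0.38 -0.83  1.75  0.3   1.15  1.  ]
[0.4235, 0.3152, 0.06] shift [0.2307 0.2887 0.0541]
```

Request:
step_arm(
  motion=[
    [[0.015,0.019,0],[0,0,0],20],
    [[0.045,0.056,0],[0,0,0],20],
    [[0.08,0.1,0],[0,0,0],20],
    [[0.12,0.15,0],[0,0,0],20],
    [[0.16,0.2,0],[0,0,0],20],
    [[0.195,0.244,0],[0,0,0],20],
    [[0.22,0.275,0.01],[0,0,0],20],
    [[0.2307,0.2887,0.025],[0,0,0],20],
  ],
)

```text
time_s: 33.85
position: [0.4215, 0.3187, 0.0895]
orientation: [-0.0, 0.158, 0.987, 0.0]
force: [0.6, 0.0, -1.9]
opening: 0.0322
grip_force: 25.0
```

Request:
step_arm(
  motion=[
    [[0,0,0.01],[0,0,0],20],
    [[0,0,0.03],[0,0,0],20],
    [[0,0,0.03],[0,0,0],20],
    [[0,0,0.03],[0,0,0],20],
  ],
)

```text
time_s: 34.35
position: [0.4246, 0.3148, 0.06]
orientation: [0.0, 0.161, 0.987, -0.0]
force: [-0.1, 0.0, -1.7]
opening: 0.0324
grip_force: 25.0
```

```bash
python3 go.py .4235 .3152 .0155
python3 - <<'E'
from rig import *; import cv2
a=capture("scene")["pixels"][190:320,380:540,::-1]
b=capture("top")["pixels"][190:320,160:320,::-1]
cv2.imwrite("pics/a11.png",cv2.resize(cv2.hconcat([a.copy(),b.copy()]),None,fx=2.5,fy=2.5,interpolation=2))
E
```

```text
t 34.35 pos [0.4246 0.3148 0.06  ] F [-0.1  0.  -1.7] open 0.0324 grip 25.0
turn [-0.     0.    -0.002] q [ 0.07  0.44 -0.94  1.86  0.41  1.05  0.21]
[0.4235, 0.3152, 0.0155] shift [0.0012 0.0001 0.0445]
```

View pics/a11.png

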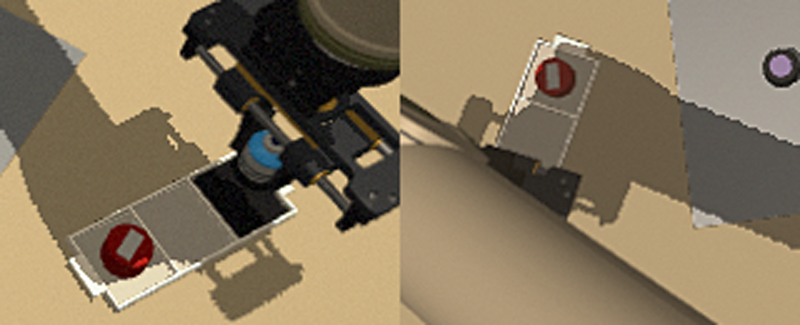

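The blue lens hangs upright over the white tray's foam pocket, at crop (263,158). Lowering.

Request:
step_arm(
  motion=[
    [[0.001,0,0.012],[0,0,0],20],
    [[0.001,0,0.028],[0,0,0],20],
    [[0.001,0,0.039],[0,0,0],20],
    [[0.001,0,0.0415],[0,0,0],20],
    [[0.001,0,0.0425],[0,0,0],20],
    [[0.001,0,0.0435],[0,0,0],20],
    [[0.001,0,0.0445],[0,0,0],20],
    [[0.001,0,0.0445],[0,0,0],20],
  ],
)

```text
time_s: 35.45
position: [0.4234, 0.3156, 0.0155]
orientation: [0.0, 0.16, 0.987, 0.0]
force: [-0.3, 0.4, 0.0]
opening: 0.0327
grip_force: 25.0
```

Request:
step_arm(
  motion=[
    [[0,0,0.0005],[0,0,0],20],
    [[0,0,0.001],[0,0,0],20],
    [[0,0,0.001],[0,0,0],20],
  ],
)

```text
time_s: 35.83
position: [0.4234, 0.3157, 0.0152]
orientation: [0.0, 0.16, 0.987, -0.0]
force: [-3.7, -3.2, 10.2]
opening: 0.0323
grip_force: 24.9
```

Request:
step_arm(
  motion=[
    [[0,0,-0.0005],[0,0,0],46],
    [[0,0,-0.0005],[0,0,0],52],
    [[0,0,-0.001],[0,0,0],58],
    [[0,0,-0.015],[0,0,0],60],
    [[0,0,-0.05],[0,0,0],60],
    [[0,0,-0.09],[0,0,0],60],
    [[0,0,-0.12],[0,0,0],63],
    [[0,-0.03,-0.14],[0,0,0],63],
  ],
)

```text
time_s: 36.83
position: [0.4138, 0.2891, 0.1569]
orientation: [0.001, 0.159, 0.987, 0.001]
force: [-0.4, -0.3, 0.2]
opening: 0.0547
grip_force: 0.0
```

Request:
step_arm(
  motion=[
    [[0,-0.05,0],[0,0,0],63],
    [[0,-0.1,0],[0,0,0],63],
    [[0,-0.13,0],[0,0,0],63],
    [[0,-0.14,0],[0,0,0],63],
    [[0,-0.14,0],[0,0,0],63],
  ],
)

```text
time_s: 37.45
position: [0.3696, 0.154, 0.155]
orientation: [0.001, 0.161, 0.987, -0.001]
force: [-0.1, 0.1, -0.3]
opening: 0.055
grip_force: 0.0
```

```bash
python3 go.py
python3 - <<'E'
from rig import *; import cv2
a=capture("scene")["pixels"][90:330,200:520,::-1]
cv2.imwrite("pics/a12.png",cv2.resize(a,None,fx=2.5,fy=2.5,interpolation=2))
E
```

```text
t 37.45 pos [0.3696 0.154  0.155 ] F [-0.1  0.1 -0.3] open 0.055 grip 0.0
turn [-0.001  0.002 -0.002] q [ 0.56 -0.12 -0.99  2.06 -0.11  1.15  0.87]
```

View pics/a12.png

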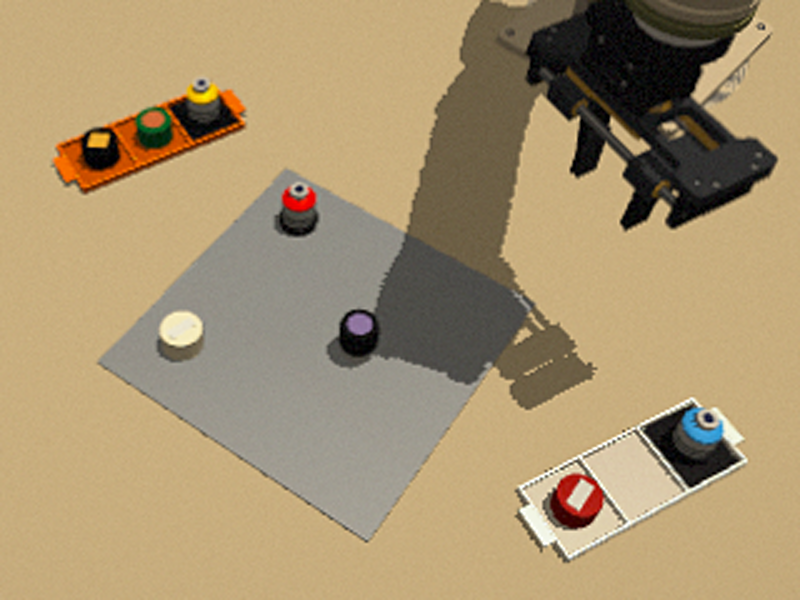

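Everything is in its pocket. I'll check the blue lens's lean numerically, since perspective could account for it.

Run:
```python
from rig import *; from h import *
c=capture("scene")
for n,x,y in(("blue",.4235,.3157),("yellow",.4293,-.2667)):
    p=proj(c,[[x,y,.003],[x,y,.052]]); print(n,((p-[200,90])*2.5).round(0).tolist())
    for k,(a,h) in {"blue":((481,259),(95,115)),"yellow":((281,129),(18,32))}.items():
        if k==n: q,N=blob(cv2.cvtColor(c["pixels"],cv2.COLOR_RGB2HSV),a,9,h); print(q,N,proj(c,[[x,y,.040]]))
```

```text
blue [[688.0, 445.0], [708.0, 418.0]]
[480.35789474 260.05789474] 190 [[481.21848019 259.91215716]]
yellow [[204.0, 116.0], [202.0, 82.0]]
[280.73333333 125.9037037 ] 135 [[280.93390288 126.10869729]]
```

The nose is where an upright lens would show it, at (708,418), so the lens is standing straight. Handing in.

```bash
python3 -c "
from rig import *
print(job_done())"
```

```text
the job is handed in; nothing more can be done
None
```

Both kits are made up and handed in at about 37 s on the robot's clock: brass, copper and the yellow lens in the orange tray, steel and the blue lens in the white tray, with the spare mount, red lens and eyepiece still standing on the mat.

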